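# Reset the worktop power unit under its push-latch cover

### The arm

A 6-joint arm with a two-finger parallel gripper is mounted at the origin on a cart in front of the work surface, level with it; the furniture and walls round the work are solid. World frame = base frame: x ahead of the robot, y to its left, z up, the work surface at z = 0. Lengths are in m, angles in rad, forces in N, time in s.
With the tool pointing down it reaches from about 0.35 to 0.85 m from the base axis. Payload 8.1 kg.
Tool frame: the origin (TCP) lies at the very end of the fingers, on their centre line; the grasp point (between the pads) lies 19 mm behind it; z points along the fingers, y is the line along which they close (so a half turn about z gives the same grasp; the last joint's range is limited). The gripper opens to 93 mm and grips with 3 to 60 N. Pads are 15 mm wide; open, the fingers measure 128 mm over their backs; the gripper's body (75 mm by 188 mm) begins 65 mm behind the grasp point.
Start: joints at [-1.202, 0.13, 1.488, -0, 1.523, -0.085], TCP at [0.263, -0.539, 0.219] pointing down, gripper open.
Joint ranges: [-2.96, 2.96], [-0.89, 2.26], [0.02, 2.5], [-1.34, 4.48], [0, 2.73], [-2.66, 2.66]. Speed limits (rad/s): [2.39, 2.39, 2.79, 3.14, 3.14, 3.14].

### API

Orientations are given as a rotation vector (axis times angle).
In Python, from plant import monitor, eyes, ticket gives the robot as it stands.
- The arm moves only by the tool arm_command, never from a script. Its argument "deltas" is a list that holds one entry, the list of rows, each a list of 6 numbers: the shift along the world's x, y, z in cm, then the turn, a rotation vector about the world's x, y, z in degrees. In form: [[[tx, ty, tz, rx, ry, rz], ...]]. A call has 1 to 12 rows; each row shifts and turns the commanded pose from where the row before left it; what a row does not reach is not made up. A row lasts 1/12 s, in which the tool goes at most 41.7 mm and 7.16 degrees, less where a joint would pass 70% of its speed; a pose out of reach is approached as far as the arm can. A call is refused whole if a number of a shift passes 4.17 or a number of a turn 7.16, either way. A call with a gripper value outside its range is refused whole. "gripper" is the opening, from -1 (shut) to 1 (fully open), set as the call begins (left out, the last holds). The fingers move at their own pace and stop on an object; "squeeze" is the grip in N (left out, the last holds). Time passes only in rows, so rows that do not move let the fingers close. It gives the time, the measured TCP pose, the force, the opening and the grip force at its end, in the units of the state.
- monitor.read_state(): the state, without advancing time (a new reading comes with each control period).
- eyes.read_camera(name): name is "side" or "top" or "wrist"; returns the picture (480x640x3 uint8, blue, green, red); there is no depth.
- eyes.camera_model(name): a dict with "fx", "fy", "cx", "cy" (pixels), "rvec" (rotation vector, rad) and "tvec" (3), from world to camera coordinates, as OpenCV has them. Camera axes: x right, y down, z forward; pixel columns grow to the right and rows downward; lengths in m; the calibration is good to about 2 mm. The wrist camera is an equidistant fisheye: a pixel r from the principal point sees the ray r / f radians off the axis. A picture is of the moment at which its call begins: read the wrist's pose just before it. camera_model takes no time and is no camera call; for the wrist camera it gives the pose at the moment of the call.
- ticket.close_job(): hands the job in; it is judged then, once.
The state is a dict: "t": time; "q": joint angles; "dq": joint speeds; "joint_torque": joint torques, N m; "tool_pos": TCP position; "orientation": TCP orientation; "force": force on the tool from outside, world axes, zero at the start; "wrist_torque": the same for the moment, N m; "opening": finger opening in m; "gripper_force": force on a finger pad.
Only numpy, scipy, OpenCV 4.12 (cv2) and the standard library are available. Lean on these libraries where they do the work, as an engineer would, in place of code of your own. Each camera call takes 0.05 s, during which the arm holds its last target. There are 200 camera calls.

### The job

The power unit on the worktop has tripped. Press down on the striped pad of its grey cover and let go so that the cover pops wide open, press the green button inside fully in and let it come back out, then push the cover down again until it latches shut and stays shut. Nothing is to be picked up: leave the other things on the worktop where they stand, and do not press the red button.

Things in the scene. Friction and masses are not known exactly. Their poses are not given: they have to be found in the camera images.
- unit: the power unit: a fixed aluminium box with two white outlets in its front, 130 mm (own x) by 166 (own y), walls 60 mm high, turned up to 0.3 rad. Origin: centre of its underside on the worktop; own z up, own x from front (outlets) to back (hinge). The cover fills its open top; below it is a chamber with two buttons and, in the middle, a sprung latch pin
- cover (a joint): angle of the grey cover in rad: 0 latched shut, 1.40 open stop, -0.108 fully pressed in (stop). A damped spring opens it in about 1 s (0.16 N m at 0, 0.07 at 1.4). Push-push latch: pressed from 0 to the stop and let go, it swings open; pushed down from open to the stop and let go, it returns to 0 and stays. One press more would pop it again
- cover_pad (a point): centre of the dark striped pad (18 x 70 mm) on the outer face of the cover, 82 mm from the hinge axis; 65 mm up when shut; 9 mm further down to the stop, at about 2 N. Own x along the cover to the hinge, z out of the outer face. The cover is a stiff plate 102 mm from hinge axis to free edge, 150 wide, 5 thick, a 10 mm lip at the edge; a black hook 31 mm long hangs inside it, 60 mm from the hinge
- cover_hinge (a point): the middle of the hinge axis (along the unit's own y), 50 mm behind the unit's origin and 60 mm above the worktop. Wide open, the cover's free edge stands 100 mm above this point and 17 mm in front of it, its outer face to the back
- green_button_top (a point): centre of the top of the round green button (28 mm across), facing up, 50 mm above the worktop, 75 mm in front of the hinge axis, 48 mm to one side of the unit's middle (left or right varies), under the cover until this is open
- green_button (a joint): travel of the green button in m: 0 out, 0.006 fully in; it springs back; fully in takes 5 N
- red_button_top (a point): centre of the top of the red button, of the same form, 48 mm to the other side of the unit's middle; not to be pressed
- red_button (a joint): travel of the red button in m: 0 out, 0.006 fully in
- mandarin: an orange mandarin, 58 mm across; loose, a bystander; origin at the centre of its underside as it stands
- tin_half: a short green food tin, 75 mm across, 58 mm tall; loose, a bystander; origin at the centre of its underside as it stands
- soda_can: a brown drink can, 53 mm across, 134 mm tall; loose, a bystander; origin at the centre of its underside as it stands
- pepper_mill: a turned wooden pepper mill, 58 mm across, 170 mm tall; loose, a bystander; origin at the centre of its underside as it stands
- olive_jar: a glass jar of green olives with a dark lid, 70 mm across, 86 mm tall; loose, a bystander; origin at the centre of its underside as it stands
- orange_bowl: an orange bowl, 139 mm across, 62 mm tall; loose, a bystander; origin at the centre of its underside as it stands
- lemon: a yellow lemon, 72 mm long; loose, a bystander; origin at the centre of its underside as it stands

How it is judged:
By the outcome, as a careful person would: the job done as asked, in the order asked, and still so for the second after the job is handed in, with the robot touching nothing.
It also fails if it takes over 56 s, if anything falls off the work surface, if the arm or the gripper's body presses on something with over 40 N, if the wrist force passes 120 N, or if a joint passes its speed limit or range.

## Working session

There is one attempt and no reset: what is moved stays moved. The work goes in short steps, Python scripts to look and compute and a tool call to move; the robot and the scene stay as the last step left them, time stands still between calls to the robot, and variables do not carry over. Pictures are saved under pics/ and viewed, at most 10 in all, crops included, and the job is handed in when it is done.

Besides the shell and the picture viewer there is one more tool, called after "Call:" as a command line: name --argument value ..., lists and objects as JSON in quotes. arm_command: Moves the arm, as the interface text tells. Its arguments: {"type":"object","properties":{"deltas":{"type":"array"},"gripper":{"type":"number"},"squeeze":{"type":"number"}},"required":["deltas"]}

```bash
mkdir -p pics; python3 - <<'E'
from plant import monitor, eyes
import cv2
s=monitor.read_state();print(s)
for n in("top","side"):
    cv2.imwrite(f"pics/{n}0.png",eyes.read_camera(n));print(n,eyes.camera_model(n))
E
```

```text
{'t': 0.0, 'q': array([-1.20239425e+00,  1.31176064e-01,  1.48926227e+00, -2.86418452e-05,
        1.52299278e+00, -8.54027386e-02]), 'dq': array([ 9.33252444e-04, -8.98955086e-04,  2.94109469e-03, -6.88033503e-05,
        7.55425056e-05, -1.25290520e-03]), 'joint_torque': array([-2.16374312e-03, -5.59837747e+01, -4.91763496e+01,  7.65139866e-02,
        3.55193589e-02, -1.40059910e-04]), 'tool_pos': array([ 0.26283793, -0.53873863,  0.21758789]), 'orientation': array([-3.05929702e+00, -7.06327573e-01,  4.51495056e-04]), 'force': array([ 0.04025149, -0.44283825, -0.62032471]), 'wrist_torque': array([-0.04178872,  0.0312137 ,  0.0517204 ]), 'gripper_force': 0.0, 'opening': 0.09301098240396914}
top {'fx': 445.729402957149, 'fy': 445.729402957149, 'cx': 324.6979258775102, 'cy': 241.84341623372282, 'rvec': array([ 1.45390096, -2.40681133,  0.6241506 ]), 'tvec': array([0.24712045, 0.45562376, 1.03441538])}
side {'fx': 498.30734985274495, 'fy': 498.30734985274495, 'cx': 317.53920830285136, 'cy': 236.73930461945935, 'rvec': array([ 1.89577295, -0.57193263,  0.37315008]), 'tvec': array([-0.44336586,  0.17189176,  0.99578803])}
```

View pics/top0.png

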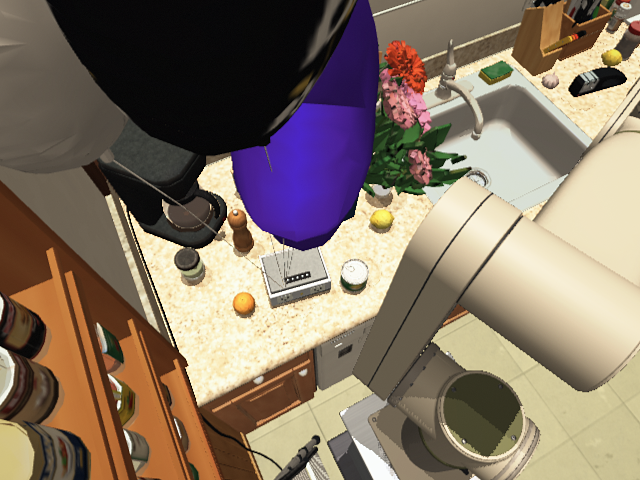

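View pics/side0.png

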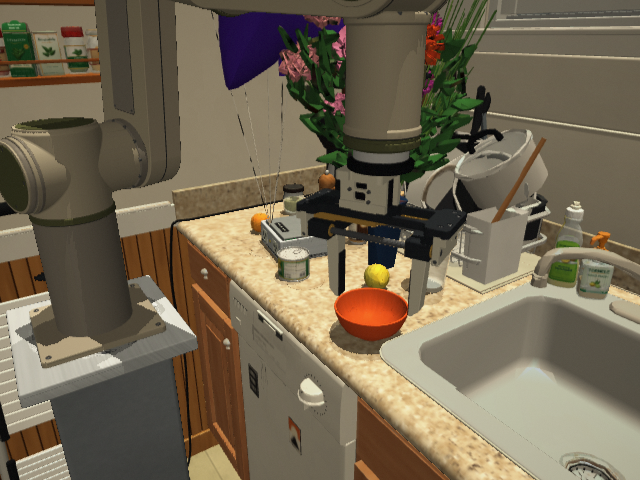

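The top view shows the unit around (295,276), with the tin at (354,276), mandarin (244,303) and mill (240,230) near it. I'll enlarge it.

```bash
cat > h.py <<'E'
import numpy as np, cv2
from plant import eyes, monitor
def cam(n):
    m=eyes.camera_model(n);K=np.array([[m['fx'],0,m['cx']],[0,m['fy'],m['cy']],[0,0,1.]])
    return K,np.array(m['rvec']),np.array(m['tvec'])
def back(n,px,z):
    K,r,t=cam(n);R=cv2.Rodrigues(r)[0];c=-R.T@t
    d=R.T@np.linalg.inv(K)@np.array([*px,1.]);return c+d*(z-c[2])/d[2]
def proj(n,P):
    K,r,t=cam(n);return cv2.projectPoints(np.array(P,float).reshape(-1,1,3),r,t,K,None)[0].reshape(-1,2)
E
python3 - <<'E'
from h import *
a=cv2.imread("pics/top0.png")[235:315,225:375];b=cv2.imread("pics/side0.png")[170:290,235:355]
a=cv2.resize(a,(800,427),interpolation=cv2.INTER_CUBIC)
cv2.imwrite("pics/crop0.png",a)
for n in("top","side"):
    K,r,t=cam(n);print(-cv2.Rodrigues(r)[0].T@t)
E
```

```text
[0.02152461 0.26681409 1.12562144]
[-0.09581409 -0.96043763  0.5348767 ]
```

View pics/crop0.png

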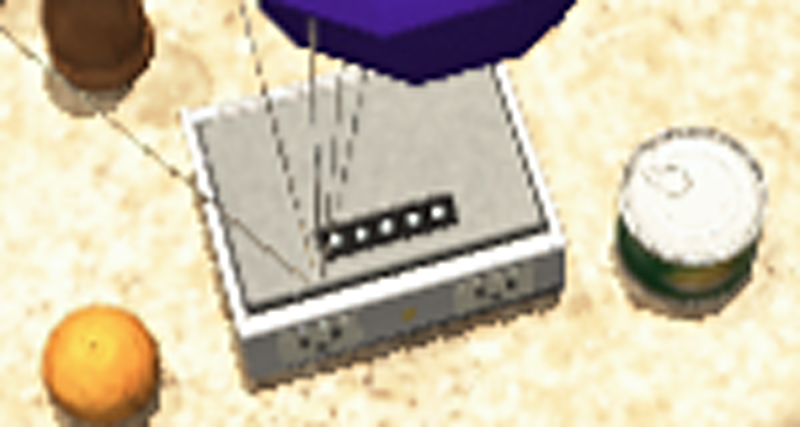

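Pad centre in the crop is (388,226). The top corners are front-left (240,333), front-right (563,240), back-left (183,115) and back-right about (500,66). I'll fit the pose.

```bash
cat > m.py <<'E'
from h import *
from scipy.optimize import least_squares
f=lambda u,v:(np.array([u,v])+.5)/5.333-.5+[225,235]
px=np.array([f(240,331),f(563,240),f(183,115),f(388,226),f(247,385),f(563,291)])
L=np.array([[-.065,.083,.06],[-.065,-.083,.06],[.065,.083,.06],[-.032,0,.065],[-.065,.083,0],[-.065,-.083,0]])
def W(p,L):
    c,s=np.cos(p[2]),np.sin(p[2]);L=np.atleast_2d(L)
    return np.c_[p[0]+c*L[:,0]-s*L[:,1],p[1]+s*L[:,0]+c*L[:,1],L[:,2]]
if __name__=="__main__":
    r=least_squares(lambda p:(proj("top",W(p,L))-px).ravel(),[.6,.2,0.]);p=r.x
    print(p);print(r.fun.reshape(-1,2).round(2))
    print("pad",W(p,[-.032,0,.065]),"btnL",W(p,[-.025,.048,.05]),"btnR",W(p,[-.025,-.048,.05]),"hinge",W(p,[.05,0,.06]))
    print("side px",proj("side",W(p,L)).round(1))
    g=lambda u,v,z:back("top",f(u,v),z).round(3)
    print("tin",g(692,205,.058),"mand",g(100,355,.029))
    print("mill base",g(95,85,0.01), "lid", back("top",(187,257),.086))
    b=cv2.imread("pics/side0.png")[190:290,230:350];cv2.imwrite("pics/s1.png",cv2.resize(b,(720,600),interpolation=cv2.INTER_CUBIC))
E
python3 m.py
```

```text
[ 0.51705543  0.10019588 -0.18089041]
[[-0.4   1.18]
 [ 0.85  0.5 ]
 [-1.32 -1.39]
 [-0.47 -0.02]
 [ 0.75 -0.5 ]
 [ 0.6  -0.02]]
pad [[0.48557755 0.10595286 0.065     ]] btnL [[0.5010988  0.15191035 0.05      ]] btnR [[0.48382787 0.05747669 0.05      ]] hinge [[0.56623963 0.09120061 0.06      ]]
side px [[259.3 220.3]
 [279.  242. ]
 [303.7 213.7]
 [280.6 226.9]
 [260.4 240.6]
 [279.9 264.2]]
tin [ 0.428 -0.034  0.058] mand [0.504 0.255 0.029]
mill base [0.655 0.198 0.01 ] lid [0.66198959 0.33889041 0.086     ]
```

View pics/s1.png

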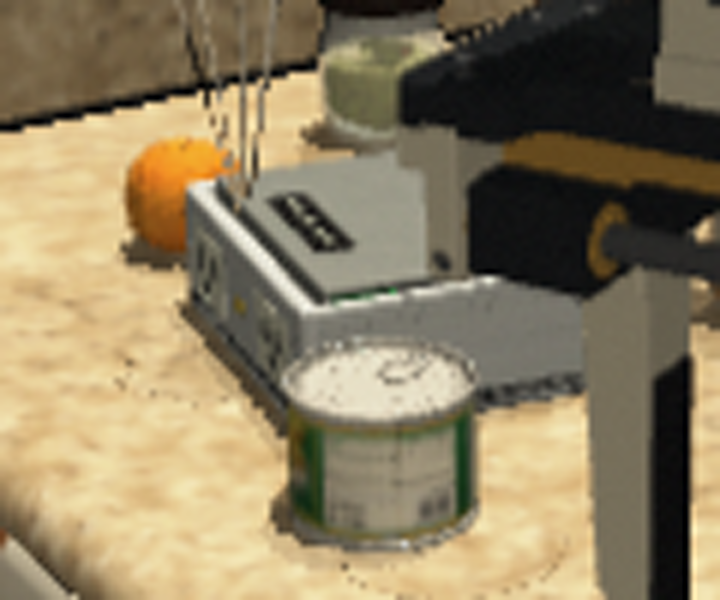

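The side picture agrees with the fit to about 2 px: corners at (261,221) and (280.5,242), pad at (282,227). Next I'll refine with both views and locate the balloon, which hangs over the area.

```bash
python3 - <<'E'
from m import *
ps=np.array([[261.3,221.3],[280.5,242.],[281.8,227.]])
Ls=L[[0,1,3]]
r=least_squares(lambda p:np.r_[(proj("top",W(p,L))-px).ravel(),(proj("side",W(p,Ls))-ps).ravel()],[.5,.1,-.2],loss="soft_l1");p=r.x
print(p,r.fun.round(1))
for n,q in dict(pad=[-.032,0,.065],L=[-.025,.048,.05],R=[-.025,-.048,.05],hinge=[.05,0,.06]).items(): print(n,W(p,q).round(4))
for z in(.2,.4,.5,.6,.7,.8): 
    for q in((300,247),(340,230),(240,180)):
        P=back("top",q,z);print(z,P.round(2),proj("side",P).round(0))
E
```

```text
[ 0.51848864  0.09930082 -0.18182733] [-0.3  0.5  0.9 -0.1 -1.2 -2.  -0.4 -0.6  0.8 -1.1  0.6 -0.6 -1.4 -1.
 -0.8 -0.  -0.5 -0.2]
pad [[0.487  0.1051 0.065 ]]
L [[0.5026 0.151  0.05  ]]
R [[0.4852 0.0566 0.05  ]]
hinge [[0.5677 0.0903 0.06  ]]
0.2 [0.49 0.09 0.2 ] [[285. 178.]]
0.2 [ 0.49 -0.02  0.2 ] [[307. 188.]]
0.2 [0.74 0.14 0.2 ] [[353. 160.]]
0.4 [0.39 0.13 0.4 ] [[235.  96.]]
0.4 [0.39 0.04 0.4 ] [[250. 100.]]
0.4 [0.59 0.16 0.4 ] [[299.  89.]]
0.5 [0.34 0.14 0.5 ] [[207.  50.]]
0.5 [0.34 0.07 0.5 ] [[219.  51.]]
0.5 [0.51 0.18 0.5 ] [[268.  48.]]
0.6 [0.29 0.16 0.6 ] [[176.  -1.]]
0.6 [0.29 0.1  0.6 ] [[185.  -3.]]
0.6 [0.43 0.19 0.6 ] [[232.   1.]]
0.7 [0.24 0.18 0.7 ] [[142. -57.]]
0.7 [0.24 0.13 0.7 ] [[148. -60.]]
0.7 [0.35 0.21 0.7 ] [[193. -51.]]
0.8 [0.19 0.2  0.8 ] [[ 104. -118.]]
0.8 [0.19 0.17 0.8 ] [[ 108. -123.]]
0.8 [0.27 0.22 0.8 ] [[ 148. -110.]]
```

Call:
arm_command --deltas '[[[1.2, 4, 0, 0, 0, -3.6], [1.2, 4, 0, 0, 0, -3.6], [1.2, 4, 0, 0, 0, -3.6], [1.2, 4, 0, 0, 0, -3.6], [1.2, 4, 0, 0, 0, -3.6], [1.2, 4, 0, 0, 0, -3.6], [1.2, 4, 0, 0, 0, -3.6], [1.2, 4, 0, 0, 0, -3.6], [1.2, 4, 0, 0, 0, -3.6], [1.2, 4, 0, 0, 0, -4], [0, 0, 0, 0, 0, 0]]]' --gripper -1

```text
t: 1.02
tool_pos: [0.3842, -0.1336, 0.2185]
orientation: [-3.126, 0.284, -0.001]
force: [0.2, -0.2, -1.0]
opening: 0.0242
gripper_force: 0.0
```

```bash
python3 - <<'E'
from h import *
s=monitor.read_state();print(s['t'],s['q'].round(3),s['joint_torque'].round(2),s['tool_pos'],s['orientation'])
a=eyes.read_camera("wrist");b=eyes.read_camera("side");cv2.imwrite("pics/b1.png",cv2.resize(np.hstack([a,b]),(800,300)))
E
```

```text
1.0167 [-0.464 -0.419  1.986  0.003  1.575  1.288] [  2.99 -29.26 -49.38   0.24   0.05   4.22] [ 0.38419406 -0.13359857  0.21848026] [-3.12584115e+00  2.83940912e-01 -1.03749461e-03]
```

View pics/b1.png

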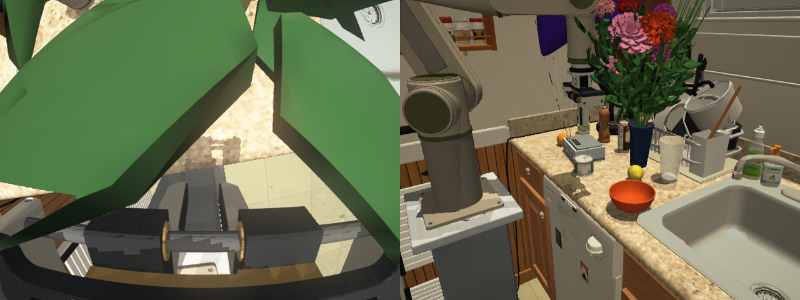

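The wrist view is mostly leaves (left half). The side view shows the gripper above the tin with the unit beyond it, and nothing touched.

Call:
arm_command --deltas '[[[1, 2.4, 0, 0, 0, 0], [1, 2.4, 0, 0, 0, 0], [1, 2.4, 0, 0, 0, 0], [1, 2.4, 0, 0, 0, 0], [1, 2.4, 0, 0, 0, 0], [1, 2.4, 0, 0, 0, 0], [1, 2.4, 0, 0, 0, 0], [1, 2.4, 0, 0, 0, 0], [1, 2.4, 0, 0, 0, 0], [1, 2.2, 0, 0, 0, 0], [0, 0, 0, 0, 0, 0]]]'

```text
t: 2.03
tool_pos: [0.4841, 0.0988, 0.218]
orientation: [-3.128, 0.283, 0.001]
force: [1.5, 0.0, -0.4]
opening: 0.0007
gripper_force: 0.0
```

```bash
python3 - <<'E'
from h import *
s=monitor.read_state();print(s['t'],s['q'].round(3),s['joint_torque'].round(2),s['tool_pos'],s['force'])
import scipy.spatial.transform as T
print(T.Rotation.from_rotvec(s['orientation']).as_matrix().round(3), eyes.camera_model("wrist"))
a=eyes.read_camera("wrist");b=eyes.read_camera("side")[170:330,200:400];cv2.imwrite("pics/b2.png",np.hstack([cv2.resize(a,(480,360)),cv2.resize(b,(320,256))[:, :].copy() if 0 else cv2.resize(b,(320,360))]))
E
```

```text
2.0333 [ 9.700e-02 -1.590e-01  1.776e+00  1.000e-03  1.525e+00  1.848e+00] [  1.45 -40.3  -49.69   0.15  -0.25   1.  ] [0.48411726 0.0988018  0.2180324 ] [ 1.53987554  0.01778261 -0.43961461]
[[ 0.984 -0.179 -0.   ]
 [-0.179 -0.984  0.001]
 [-0.001 -0.001 -1.   ]] {'fx': 371.64829954431775, 'fy': 371.64829954431775, 'cx': 324.93267852892654, 'cy': 248.6249782273231, 'rvec': array([-1.88109117,  2.25534102,  0.33159567]), 'tvec': array([0.18463914, 0.40598301, 0.52289285])}
```

View pics/b2.png

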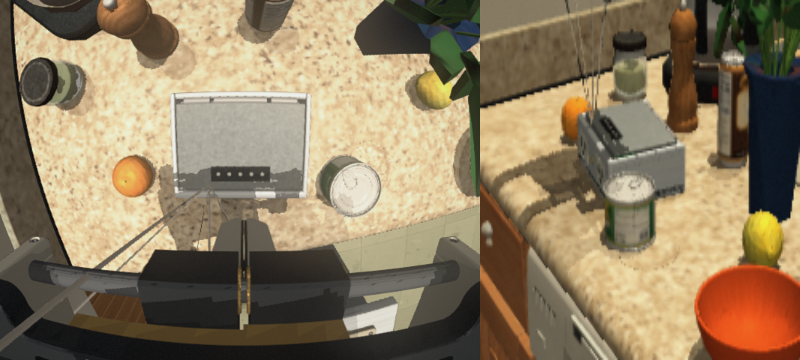

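The wrist view shows the unit square to the tool, pad at (240,174) of the 480-wide copy. I'll check the pad position through the fisheye model.

```bash
cat >> h.py <<'E'
def wback(px,z):
    m=eyes.camera_model("wrist");R=cv2.Rodrigues(np.array(m['rvec']))[0];c=-R.T@m['tvec']
    v=(np.array(px)-[m['cx'],m['cy']])/m['fx'];a=np.linalg.norm(v)
    d=R.T@np.r_[np.sin(a)*v/a,np.cos(a)];return c+d*(z-c[2])/d[2]
E
python3 - <<'E'
from h import *
k=640/480
for n,q,z in(("pad",(240.3,174),.065),("fl",(174.5,196.5),.06),("fr",(307,197),.06),("bl",(173,94),.06),("br",(310.5,94),.06)):
    print(n,wback(np.array(q)*k,z).round(4))
E
```

```text
pad [0.4839 0.1006 0.065 ]
fl [0.4694 0.1874 0.06  ]
fr [0.4388 0.0243 0.06  ]
bl [0.5922 0.1605 0.06  ]
br [0.5631 0.0029 0.06  ]
```

Call:
arm_command --deltas '[[[0, 0.1, -4, 0, 0, 0], [0, 0, -4, 0, 0, 0], [0, 0, -4, 0, 0, 0], [0, 0, -2.3, 0, 0, 0], [0, 0, 0, 0, 0, 0], [0, 0, 0, 0, 0, 0]]]'

```text
t: 2.63
tool_pos: [0.4815, 0.097, 0.0747]
orientation: [3.127, -0.287, -0.005]
force: [-0.0, 0.1, 0.3]
opening: 0.0003
gripper_force: 0.0
```

Call:
arm_command --deltas '[[[0, 0, -0.5, 0, 0, 0], [0, 0, -0.5, 0, 0, 0], [0, 0, -0.4, 0, 0, 0], [0, 0, -0.3, 0, 0, 0], [0, 0, 0, 0, 0, 0], [0, 0, 0, 0, 0, 0]]]'

```text
t: 3.13
tool_pos: [0.4833, 0.0989, 0.0592]
orientation: [-3.129, 0.284, -0.002]
force: [1.3, -1.6, 1.3]
opening: 0.0002
gripper_force: 0.7
```

Contact, pressed 6 mm so far. I'll go on to the stop.

Call:
arm_command --deltas '[[[0, 0, -0.2, 0, 0, 0], [0, 0, -0.2, 0, 0, 0], [0, 0, -0.2, 0, 0, 0], [0, 0, 0, 0, 0, 0], [0, 0, 0, 0, 0, 0]]]'

```text
t: 3.55
tool_pos: [0.4836, 0.099, 0.0554]
orientation: [-3.129, 0.284, -0.002]
force: [-10.8, -1.9, 26.5]
opening: 0.0004
gripper_force: 13.8
```

Call:
arm_command --deltas '[[[0, 0, 3, 0, 0, 0], [-1, 0, 4, 0, 0, 0], [-1, 0, 4, 0, 0, 0], [-1, 0, 3.5, 0, 0, 0], [0, 0, 0, 0, 0, 0], [0, 0, 0, 0, 0, 0], [0, 0, 0, 0, 0, 0], [0, 0, 0, 0, 0, 0], [0, 0, 0, 0, 0, 0], [0, 0, 0, 0, 0, 0], [0, 0, 0, 0, 0, 0], [0, 0, 0, 0, 0, 0]]]'

```text
t: 4.55
tool_pos: [0.4525, 0.0988, 0.1969]
orientation: [3.128, -0.285, -0.002]
force: [0.9, 0.1, -0.1]
opening: 0.0007
gripper_force: 0.0
```

```bash
python3 - <<'E'
from h import *
s=monitor.read_state();print(s['t'],s['tool_pos'],s['force'])
a=eyes.read_camera("wrist");cv2.imwrite("pics/w3.png",a)
m=a[:,:,1].astype(int)-a[:,:,2];m2=a[:,:,2].astype(int)-a[:,:,1]
def blob(mask):
    mask=mask.astype('uint8');mask[:100]=0;mask[290:]=0;mask[:,:210]=0;mask[:,430:]=0
    n,l,st,c=cv2.connectedComponentsWithStats(mask);return[(st[i],c[i].round(1)) for i in range(1,n) if st[i][4]>60]
print(blob(m>40),blob((m2>80)))
E
```

```text
4.55 [0.4524818  0.09876872 0.19690925] [ 0.88753486  0.12461783 -0.07779008]
[(array([354, 174,  31,  32, 775], dtype=int32), array([368.9, 189.5]))] [(array([242, 174,  31,  32, 763], dtype=int32), array([257.3, 189.9]))]
```

View pics/w3.png

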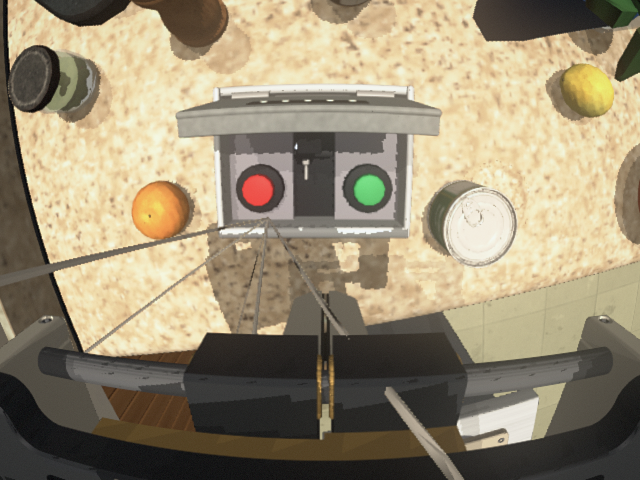

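The cover stands open. Green is at (369,189.5), on the right, and red at (257,190).

```bash
python3 - <<'E'
from h import *
s=monitor.read_state()
P=wback((368.9,189.5),.05);print(P,wback((257.3,189.9),.05),s['tool_pos'],(P-s['tool_pos'])*100)
E
```

```text
[0.48434698 0.05526721 0.05      ] [0.50156827 0.14898782 0.05      ] [0.45258195 0.09881456 0.19714627] [  3.17650267  -4.35473439 -14.71462679]
```

Call:
arm_command --deltas '[[[1.4, -2.3, 0, -0.9, -4.9, 0], [1.4, -2.2, 0, -0.9, -4.9, 0], [0, 0, -4, 0, 0, 0], [0, 0, -4, 0, 0, 0], [0, 0, -4, 0, 0, 0], [0, 0, -1.7, 0, 0, 0], [0, 0, 0, 0, 0, 0], [0, 0, 0, 0, 0, 0], [0, 0, 0, 0, 0, 0]]]'

```text
t: 5.35
tool_pos: [0.4822, 0.0539, 0.0626]
orientation: [3.101, -0.282, 0.274]
force: [-0.3, 0.3, 1.1]
opening: 0.0003
gripper_force: 0.0
```

Call:
arm_command --deltas '[[[0, 0, -0.3, 0, 0, 0], [0, 0, -0.3, 0, 0, 0], [0, 0, -0.3, 0, 0, 0], [0, 0, -0.2, 0, 0, 0], [0, 0, -0.2, 0, 0, 0], [0, 0, 0, 0, 0, 0], [0, 0, 0, 0, 0, 0]]]'

```text
t: 5.93
tool_pos: [0.4815, 0.0539, 0.0483]
orientation: [3.101, -0.282, 0.273]
force: [2.3, 0.1, 3.4]
opening: 0.0003
gripper_force: 1.6
```

Call:
arm_command --deltas '[[[0, 0, -0.2, 0, 0, 0], [0, 0, -0.2, 0, 0, 0], [0, 0, -0.2, 0, 0, 0], [0, 0, 0, 0, 0, 0], [0, 0, 0, 0, 0, 0], [0, 0, 0, 0, 0, 0]]]'

```text
t: 6.43
tool_pos: [0.482, 0.0539, 0.0446]
orientation: [3.101, -0.282, 0.273]
force: [-15.1, 0.1, 33.5]
opening: 0.0004
gripper_force: 16.5
```

Bottomed: z matches 6 mm of travel, with force well above 5 N. Next I release, rise above the open cover and cross to behind it.

Call:
arm_command --deltas '[[[0, 0, 1, 0, 0, 0], [-0.5, 0, 3.8, 0, 0, 0], [-0.5, 0, 4, 0, 0, 0], [0, 0, 4, 0, 0, 0], [0, 0, 4, 0.9, 4.9, 0], [1, 0.5, 0, 0.9, 4.9, 0], [0, 0, 0, 0, 0, 0], [0, 0, 0, 0, 0, 0]]]'

```text
t: 7.1
tool_pos: [0.4807, 0.0586, 0.2074]
orientation: [3.128, -0.285, -0.008]
force: [-0.8, 0.4, -0.1]
opening: 0.0005
gripper_force: 0.0
```

```bash
python3 - <<'E'
from h import *
s=monitor.read_state();print(s['t'],s['tool_pos'],s['force'],s['orientation'])
a=eyes.read_camera("wrist");cv2.imwrite("pics/w4.png",a)
m=a[:,:,1].astype(int)-a[:,:,2];m2=a[:,:,2].astype(int)-a[:,:,1]
def blob(mask):
    mask=mask.astype('uint8');mask[:100]=0;mask[290:]=0;mask[:,:180]=0;mask[:,400:]=0
    n,l,st,c=cv2.connectedComponentsWithStats(mask);return[(st[i],c[i].round(1)) for i in range(1,n) if st[i][4]>60]
for b in(blob(m>40),blob(m2>80)):
    for st,c in b: print(st,c,wback(c,.05).round(4))
E
```

```text
7.1 [0.48067073 0.05860892 0.20741255] [-0.81030025  0.40315173 -0.06322828] [ 3.12800432 -0.28532428 -0.00804786]
[314 211  30  29 678] [328.5 225.1] [0.4844 0.0549 0.05  ]
[211 212  28  28 620] [224.4 225.7] [0.5017 0.1486 0.05  ]
```

Call:
arm_command --deltas '[[[3, 0.5, 0, 0, 0, 0], [3, 0.5, 0, 0, 0, 0], [3, 0.5, 0, 0, 0, 0], [2.8, 0.5, 0, 0, 0, 0], [0, 0, 0, 0, 0, 0], [0, 0, -3, 0, 0, 0], [0, 0, -2.7, 0, 0, 0], [0, 0, 0, 0, 0, 0], [0, 0, 0, 0, 0, 0]]]'

```text
t: 7.9
tool_pos: [0.5962, 0.0788, 0.1514]
orientation: [3.128, -0.284, -0.006]
force: [0.4, -0.0, 0.5]
opening: 0.0005
gripper_force: 0.0
```

```bash
python3 - <<'E'
from h import *
s=monitor.read_state();print(s['t'],s['tool_pos'],s['force'],s['joint_torque'].round(1))
b=eyes.read_camera("side")[130:290,220:400];cv2.imwrite("pics/s5.png",cv2.resize(b,(675,600)))
E
```

```text
7.9 [0.59623609 0.07876675 0.15141026] [ 0.40697866 -0.03867555  0.50499112] [ -0.  -54.7 -45.7  -0.   -0.4   0. ]
```

View pics/s5.png

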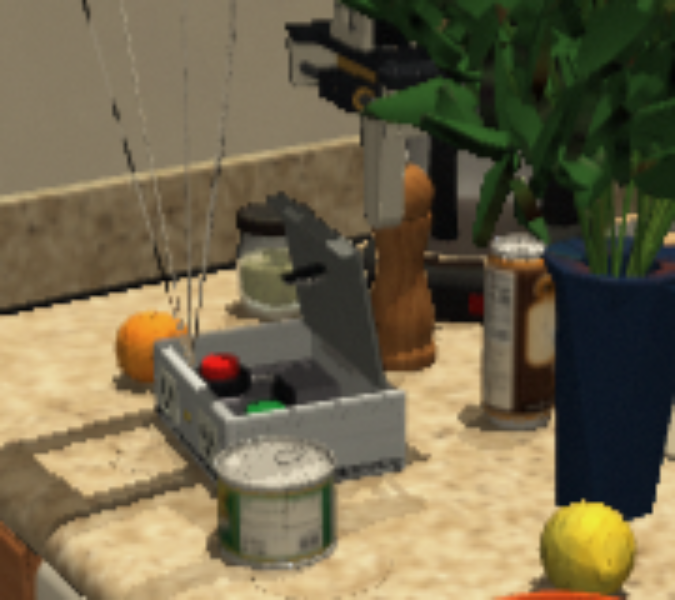

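The finger is behind the raised cover, which stands at about (330,270) in the crop, and both buttons are out. I'll swing the cover down along its arc.

Call:
arm_command --deltas '[[[-1.7, 0.3, -0.2, 0, 0, 0], [-1.7, 0.3, -0.2, 0, 0, 0], [-0.85, 0.15, -0.2, 0, 0, 0], [-0.85, 0.15, -0.2, 0, 0, 0], [-0.8, 0.15, -0.35, 0, 0, 0], [-0.8, 0.15, -0.35, 0, 0, 0], [-0.7, 0.13, -0.5, 0, 0, 0], [-0.7, 0.13, -0.5, 0, 0, 0], [-0.6, 0.11, -0.65, 0, 0, 0], [-0.6, 0.11, -0.65, 0, 0, 0], [0, 0, 0, 0, 0, 0]]]'

```text
t: 8.87
tool_pos: [0.5035, 0.0958, 0.1123]
orientation: [3.128, -0.284, -0.006]
force: [0.7, 0.1, -0.3]
opening: 0.0004
gripper_force: 0.4
```

Call:
arm_command --deltas '[[[-0.45, 0.08, -0.75, 0, 0, 0], [-0.45, 0.08, -0.75, 0, 0, 0], [-0.3, 0.05, -0.8, 0, 0, 0], [-0.3, 0.05, -0.8, 0, 0, 0], [0, 0, 0, 0, 0, 0], [0, 0, 0, 0, 0, 0]]]'

```text
t: 9.37
tool_pos: [0.4899, 0.0981, 0.0827]
orientation: [3.128, -0.285, -0.003]
force: [-0.6, -0.6, 0.9]
opening: 0.0003
gripper_force: 0.5
```

Call:
arm_command --deltas '[[[-0.3, 0.05, -0.7, 0, 0, 0], [-0.2, 0.05, -0.6, 0, 0, 0], [0, 0, -0.5, 0, 0, 0], [0, 0, -0.4, 0, 0, 0], [0, 0, -0.2, 0, 0, 0], [0, 0, 0, 0, 0, 0], [0, 0, 0, 0, 0, 0]]]'

```text
t: 9.95
tool_pos: [0.4853, 0.0992, 0.0592]
orientation: [3.128, -0.285, -0.002]
force: [-0.3, -0.4, 1.4]
opening: 0.0007
gripper_force: 0.6
```

Call:
arm_command --deltas '[[[0, 0, -0.2, 0, 0, 0], [0, 0, -0.2, 0, 0, 0], [0, 0, -0.1, 0, 0, 0], [0, 0, 0, 0, 0, 0], [0, 0, 0, 0, 0, 0]]]'

```text
t: 10.37
tool_pos: [0.4859, 0.0993, 0.0559]
orientation: [3.129, -0.285, -0.0]
force: [-7.7, -0.7, 15.1]
opening: 0.0004
gripper_force: 7.9
```

At the stop (15 N). I'll release upward.

Call:
arm_command --deltas '[[[0, 0, 1, 0, 0, 0], [0, 0, 3, 0, 0, 0], [-0.5, 0, 4, 0, 0, 0], [-0.5, 0, 4, 0, 0, 0], [-2, 0, 2, 0, 0, 0], [0, 0, 0, 0, 0, 0], [0, 0, 0, 0, 0, 0], [0, 0, 0, 0, 0, 0], [0, 0, 0, 0, 0, 0], [0, 0, 0, 0, 0, 0], [0, 0, 0, 0, 0, 0], [0, 0, 0, 0, 0, 0]]]'

```text
t: 11.37
tool_pos: [0.4554, 0.0991, 0.1935]
orientation: [3.128, -0.285, -0.003]
force: [-0.6, -0.7, -0.3]
opening: 0.0005
gripper_force: 0.0
```

```bash
python3 - <<'E'
from h import *
s=monitor.read_state();print(s['t'],s['tool_pos'],s['force'])
cv2.imwrite("pics/w6.png",eyes.read_camera("wrist"))
E
```

```text
11.3667 [0.45541011 0.09912805 0.19354458] [-0.56949852 -0.6769619  -0.32328544]
```

View pics/w6.png

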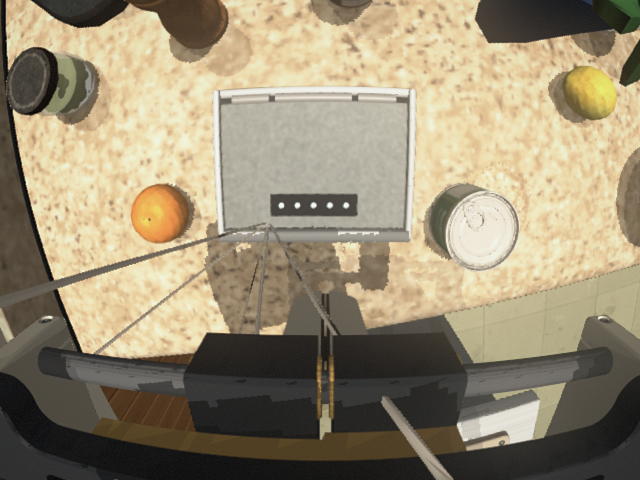

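The cover is shut and has stayed shut 0.9 s after release, with the pad at (314,205). The bystanders that can be seen stand where they were.

```bash
python3 -c "
from plant import ticket
print(ticket.close_job())"
```

```text
the job is handed in; nothing more can be done
None
```

I popped the cover open, pressed the green button fully in and let it spring back, then pushed the cover down until it latched and handed the job in; the last picture, at 11.4 s, shows the cover still shut.

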